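Thread the guide rod through both bushings of the dipping stand

TASK

Take the longer of the two knobbed rods out of the parking block and thread it from above, tip first, through the upper and then the lower flared bushing of the small bench stand. Finish while still holding the rod at rest, spanning both bushings, with its tip about half way between the underside of the lower bushing and the base plate: do not let go and do not rest it on the plate. Leave the shorter rod in the block and the things round the work where they are.

Things in the scene. Friction and masses are not known exactly. Their poses are not given: they have to be found in the camera images.
- guide_stand: Fixed bench stand, 131 mm high: white base plate (top at 10 mm) and two equal metal bushings on arms, one above the other on one upright axis. Origin on that axis at the work surface, z up. The column is 46 mm off on its +x side; the plate spans x -32 to +62, y -36 to +36 mm. Each bushing is 22 mm tall, bore 15 mm, flaring in its top 10 mm to a 25 mm mouth.
- upper_mouth (a point): Centre of the open flared top of the upper bushing, 120 mm above the work surface.
- upper_exit (a point): Centre of the underside of the upper bushing, 98 mm above the work surface.
- lower_mouth (a point): Centre of the open flared top of the lower bushing, 62 mm above the work surface.
- lower_exit (a point): Centre of the underside of the lower bushing, 40 mm above the work surface and 30 mm above the base plate.
- parking_block: White block, fixed, 110 x 48 mm and 45 mm high, its origin under its centre; two round sockets of 12 mm diameter, 35 mm deep, at x = -30 and +30 mm on its long axis (x). Each holds one rod upright; which rod is in which socket varies.
- long_rod: The longer rod, loose, about 0.13 kg: steel shaft 10 mm in diameter and 130 mm long, and on top a round black knob 18 mm in diameter, 32 mm tall (162 mm in all). Origin at the centre of its lower tip, z up along the shaft. It starts upright in the block, tip 10 mm above the work surface, knob from 140 to 172 mm.
- knob (a point): Centre of the longer rod's knob, 146 mm above its tip along the rod.
- short_rod: The shorter rod, loose, same knob and diameter but a shaft of only 80 mm (112 mm in all); origin at its lower tip. It stays in the block, its top 122 mm above the work surface.
- mouse: Black computer mouse, 112 x 57 x 39 mm, loose bystander; origin under it.
- cassette_1: White tissue cassette, 29 x 41 x 6 mm, loose bystander; origin under it.
- specimen_pot_5: White screw-lid specimen pot, 49 mm in diameter, 65 mm tall, loose bystander; origin under it.

How it is judged (in metres and radians):
On the way, in this order (a step that is already met when the one before it is completed fails the run):
1. the longer rod is lifted clear of the parking block (height (world z) of long_rod above 0.055 m and contact force between the fingers and long_rod above 1 N), for 0.1 s.
2. its tip has come out below the upper bushing, on the axis (z of long_rod in the frame of upper_exit below -0.002 m and horizontal distance between long_rod and upper_exit below 0.012 m and angle between the z axis of long_rod and the z axis of guide_stand, either way round below 0.25 rad), for 0.1 s.
3. its tip has come out below the lower bushing too (z of long_rod in the frame of lower_exit below -0.004 m and horizontal distance between long_rod and lower_exit below 0.005 m and angle between the z axis of long_rod and the z axis of guide_stand, either way round below 0.1 rad), for 0.1 s.
At the end, for the whole second after the job is handed in: The gripper still holds the longer rod, at rest; it runs through both bushings, parallel to their axis within 0.1 rad, its tip within 5 mm of the axis and 4 to 26 mm below the underside of the lower bushing (so 4 mm or more above the plate). The shorter rod stands in the block (all of step 3 and z of long_rod in the frame of lower_exit above -0.026 m and contact force between the fingers and long_rod above 1 N and linear speed of long_rod below 0.02 m/s and distance of short_rod from where it was at the start of the episode below 0.02 m and angle between short_rod's own z axis and vertical below 0.2 rad); the arm keeps its last pose, push and grip.
It fails at once if the shorter rod is pulled out or knocked over (height (world z) of short_rod above 0.03 m).
It fails at once if a bystander (mouse, cassette or pot) is pushed more than 3 cm (distance of any of mouse, cassette_1, specimen_pot_5 from where it was at the start of the episode above 0.03 m).
It also fails if it takes over 42 s, if anything falls off the work surface, if the arm or the gripper's body presses on something with over 40 N, if the wrist force passes 120 N, or if a joint passes its speed limit or range.

ROBOT

A 6-joint arm with a two-finger parallel gripper is mounted at the origin on a cart in front of the work surface, level with it; the furniture and walls round the work are solid. World frame = base frame: x ahead of the robot, y to its left, z up, the work surface at z = 0. Lengths are in m, angles in degrees, forces in N, time in s.
With the tool pointing down it reaches from about 0.4 to 0.825 m from the base axis. Payload 7 kg.
Tool frame: the origin (TCP) lies between the finger pads; the fingertips stand 25 mm ahead of it and the grasp point (between the pads) lies 6 mm ahead of it; z points along the fingers, y is the line along which they close (so a half turn about z gives the same grasp; the last joint's range is limited). The gripper opens to 88 mm and grips with 3 to 60 N. Pads are 19 mm wide; open, the fingers measure 130 mm over their backs; the gripper's body (78 mm by 193 mm) begins 47 mm behind the grasp point.
Start: joints at [-47.206, 20.546, 0.682, 0, -70.136, -16.507], TCP at [0.299, -0.605, 0.252] pointing down, gripper open.
Joint ranges: [-176.03, 176.03], [-82.01, 121.73], [-58.28, 71.71], [-173.87, 95.51], [-174.79, -0.11], [-173.66, 173.66]. Speed limits (degrees/s): [136.94, 136.94, 172.46, 180, 180, 180].

INTERFACE

Orientations are given as [roll, pitch, yaw] about the fixed x, y, z axes, in that order (R = Rz(yaw) Ry(pitch) Rx(roll)).
In Python, from plant import r gives the robot as it stands.
- The arm moves only by the shell command python3 -m crank 'ROWS' [FORCE]. ROWS is JSON, a list of rows, each a list of 3 entries, a list of its own where there are three numbers: the turn, a rotation vector about the tool's x, y, z in degrees, then the shift along the tool's x, y, z in cm, then the closure, from -1 (fully open) to 1 (shut). In form: [[[wx, wy, wz], [dx, dy, dz], fingers], ...]. A call has 1 to 8 rows; each row shifts and turns the commanded pose from where the row before left it, along the tool's axes as they then stand; what a row does not reach is not made up. A row lasts 1/10 s, in which the tool goes at most 50 mm and 8.59 degrees, less where a joint would pass 70% of its speed; a pose out of reach is approached as far as the arm can. A call with a gripper value outside its range is refused whole. The fingers move at their own pace and stop on an object; FORCE is the grip in N (left out, the last holds). Time passes only in rows, so rows that do not move let the fingers close. It gives the time, the measured TCP pose, the force, the opening and the grip force at its end, in the units of the state.
- r.get_state(): the state, without advancing time (a new reading comes with each control period).
- r.capture(name): name is "side" or "top" or "wrist"; returns a dict with "color" (400x640x3 uint8, red, green, blue), "range_z" (400x640 float32, m along the optical axis (not along the pixel's ray), 0 where there is no reading), "intrinsics" (3x3 intrinsics, pixels), "world_from_camera" (4x4, takes a point from camera to world coordinates); the wrist camera has in their place "hand_eye" (4x4, takes a point from camera to tool coordinates, whose origin is the TCP and whose axes are the flange's). Camera axes: x right, y down, z forward; pixel columns grow to the right and rows downward; lengths in m; the calibration is good to about 2 mm. A picture is of the moment at which its call begins: read the wrist's pose just before it.
- r.close_job(): hands the job in; it is judged then, once.
The state is a dict: "time_s": time; "joints": joint angles; "qd": joint speeds; "joint_torque": joint torques, N m; "tcp_pos": TCP position; "eef_rot": TCP orientation; "contact_force": force on the tool from outside, world axes, zero at the start; "moment": the same for the moment, N m; "gripper_width": finger opening in m; "gripper_force": force on a finger pad.
Only numpy, scipy, OpenCV 4.12 (cv2) and the standard library are available. Lean on these libraries where they do the work, as an engineer would, in place of code of your own. Each camera call takes 0.05 s, during which the arm holds its last target. There are 200 camera calls.

## Working session

There is one attempt and no reset: what is moved stays moved. The work goes in short steps, Python scripts to look and compute and a shell command to move; the robot and the scene stay as the last step left them, time stands still between calls to the robot, and variables do not carry over. Pictures are saved under pics/ and viewed, at most 10 in all, crops included, and the job is handed in when it is done.

```bash
mkdir -p pics; ls; cat > h.py <<'E'
import numpy as np, cv2
from plant import r
from scipy.spatial.transform import Rotation as R
def cap(n):
    s=r.get_state(); c=r.capture(n)
    if 'world_from_camera' in c: T=np.array(c['world_from_camera'])
    else:
        W=np.eye(4); W[:3,:3]=R.from_euler('xyz',s['eef_rot'],degrees=True).as_matrix(); W[:3,3]=s['tcp_pos']; T=W@np.array(c['hand_eye'])
    return c['color'],c['range_z'],np.array(c['intrinsics']),T
def ray(K,T,u,v):
    d=T[:3,:3]@np.linalg.solve(K,[u,v,1.]); return T[:3,3],d
def plane(K,T,u,v,z):
    o,d=ray(K,T,u,v); return o+d*(z-o[2])/d[2]
def cloud(D,K,T):
    v,u=np.mgrid[:D.shape[0],:D.shape[1]]
    P=np.stack([(u-K[0,2])/K[0,0]*D,(v-K[1,2])/K[1,1]*D,D],-1)
    return P@T[:3,:3].T+T[:3,3]
E
python3 - <<'E'
from h import *
for n in('side','top'):
    c,D,K,T=cap(n); cv2.imwrite(f'pics/{n}0.png',c[...,::-1]); np.savez(f'{n}0.npz',c=c,D=D,K=K,T=T)
    print(n,K[0,0],T.round(3).tolist())
print(r.get_state())
E
```

```text
pics
side 403.5746067774118 [[0.137, -0.561, 0.817, -0.227], [-0.991, -0.066, 0.12, -0.339], [-0.014, -0.825, -0.564, 0.639], [0.0, 0.0, 0.0, 1.0]]
top 421.71494789307036 [[-0.002, -0.982, 0.191, 0.315], [-0.999, 0.008, 0.031, -0.252], [-0.032, -0.191, -0.981, 1.058], [0.0, 0.0, 0.0, 1.0]]
{'time_s': 0.1, 'joints': array([-4.72042059e+01,  2.05859139e+01,  6.37633555e-01, -1.62239550e-02,
       -7.01368648e+01, -1.65067094e+01]), 'qd': array([-0.02263397, -0.06253942,  0.13867954,  0.00418726,  0.03217345,
       -0.00486557]), 'joint_torque': array([-1.08734392e-03, -5.84158301e+01,  2.93753278e+01,  7.01552019e+00,
        1.02058821e-02, -8.90263027e-05]), 'tcp_pos': array([ 0.29873798, -0.60482992,  0.25072656]), 'eef_rot': array([ 1.79914030e+02, -9.57027129e-03, -1.53716432e+02]), 'contact_force': array([ 0.11284331, -0.10250143, -0.15977136]), 'moment': array([-0.00894609, -0.00592905, -0.04003189]), 'gripper_force': 0.0, 'gripper_width': 0.08802962376782592}
```

View pics/top0.png

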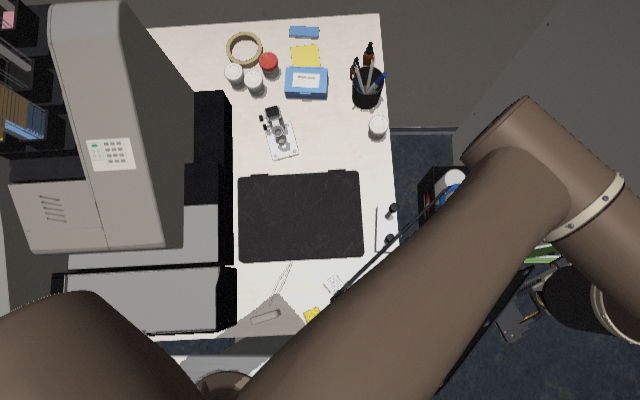

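View pics/side0.png

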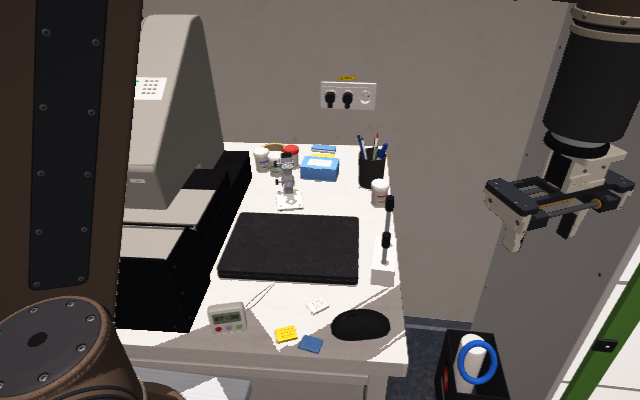

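The top view shows the stand near (277,130) and the two rods at about (392,209) and (390,240), at the table's right edge. In the side view the taller knob is at (389,203), the shorter at (386,240), and the stand at (288,180).

```bash
python3 - <<'E'
from h import *
ims=[]
for n,(u0,v0,w,h) in dict(top=(250,90,55,80),side=(262,140,55,80)).items():
    z=np.load(f'{n}0.npz'); ims.append(cv2.resize(z['c'][v0:v0+h,u0:u0+w],None,fx=7,fy=7,interpolation=cv2.INTER_CUBIC))
    P=cloud(z['D'],z['K'],z['T'])
    for nm,b in dict(top=dict(stand=(255,100,302,165),blk=(370,195,402,260)),side=dict(stand=(270,145,310,215),blk=(368,190,402,288)))[n].items():
        a,b0,c,d=b; Q=P[b0:d,a:c].reshape(-1,3); D=z['D'][b0:d,a:c].ravel(); Q=Q[(D>0)]
        for lo,hi in((.005,.015),(.035,.05),(.05,.065),(.09,.108),(.11,.125),(.125,.14),(.14,.165),(.165,.18)):
            q=Q[(Q[:,2]>lo)&(Q[:,2]<hi)]
            if len(q): print(n,nm,lo,hi,len(q),np.median(q,0).round(3),q.min(0).round(3)[:2],q.max(0).round(3)[:2])
cv2.imwrite('pics/c.png',np.hstack(ims)[...,::-1])
E
```

```text
top stand 0.005 0.015 698 [ 0.675 -0.127  0.01 ] [ 0.634 -0.168] [ 0.803 -0.054]
top stand 0.035 0.05 29 [ 0.696 -0.115  0.048] [ 0.663 -0.133] [ 0.716 -0.077]
top stand 0.05 0.065 120 [ 0.689 -0.118  0.056] [ 0.659 -0.135] [ 0.729 -0.078]
top stand 0.09 0.108 50 [ 0.7   -0.117  0.105] [ 0.664 -0.133] [ 0.726 -0.079]
top stand 0.11 0.125 211 [ 0.698 -0.117  0.114] [ 0.66  -0.137] [ 0.736 -0.078]
top stand 0.125 0.14 114 [ 0.717 -0.111  0.131] [ 0.704 -0.126] [ 0.732 -0.095]
top blk 0.005 0.015 19 [ 0.455 -0.357  0.011] [ 0.396 -0.365] [ 0.523 -0.351]
top blk 0.035 0.05 687 [ 0.453 -0.375  0.046] [ 0.395 -0.406] [ 0.505 -0.355]
top blk 0.05 0.065 14 [ 0.456 -0.379  0.052] [ 0.415 -0.387] [ 0.479 -0.363]
top blk 0.09 0.108 16 [ 0.475 -0.378  0.096] [ 0.411 -0.387] [ 0.482 -0.371]
top blk 0.11 0.125 46 [ 0.42  -0.376  0.122] [ 0.412 -0.386] [ 0.477 -0.371]
top blk 0.125 0.14 6 [ 0.42  -0.378  0.125] [ 0.413 -0.383] [ 0.426 -0.374]
top blk 0.14 0.165 14 [ 0.473 -0.377  0.154] [ 0.471 -0.385] [ 0.481 -0.374]
top blk 0.165 0.18 63 [ 0.479 -0.382  0.172] [ 0.471 -0.391] [ 0.488 -0.374]
side
[... 402 characters left out ...]
e stand 0.125 0.14 55 [ 0.712 -0.112  0.13 ] [ 0.703 -0.127] [ 0.734 -0.094]
side blk 0.005 0.015 116 [ 0.395 -0.371  0.01 ] [ 0.39  -0.401] [ 0.703 -0.347]
side blk 0.035 0.05 741 [ 0.435 -0.376  0.045] [ 0.392 -0.408] [ 0.71  -0.345]
side blk 0.05 0.065 48 [ 0.549 -0.377  0.055] [ 0.411 -0.388] [ 0.693 -0.353]
side blk 0.09 0.108 87 [ 0.415 -0.381  0.1  ] [ 0.408 -0.388] [ 0.48 -0.37]
side blk 0.11 0.125 103 [ 0.417 -0.38   0.12 ] [ 0.409 -0.388] [ 0.48 -0.37]
side blk 0.125 0.14 24 [ 0.475 -0.383  0.131] [ 0.472 -0.387] [ 0.479 -0.378]
side blk 0.14 0.165 83 [ 0.472 -0.383  0.154] [ 0.469 -0.392] [ 0.48  -0.374]
side blk 0.165 0.18 53 [ 0.475 -0.382  0.172] [ 0.469 -0.39 ] [ 0.487 -0.374]
```

View pics/c.png

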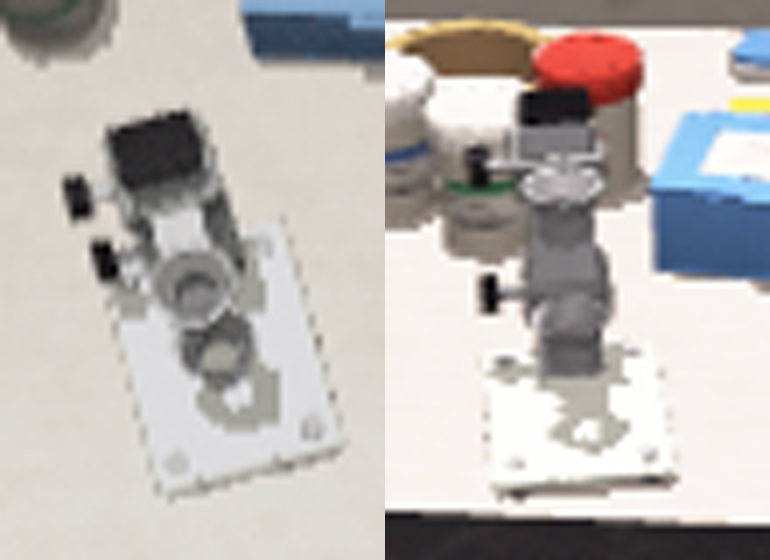

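The crops show the upper mouth at about top (277.1,130.7) and the lower mouth at about (280.8,139.3). The column lies on the far side, with black thumbscrews on its left. I'll work out the axis and the first approach.

```bash
cat >> h.py <<'E'
def to(p):
    s=r.get_state(); M=R.from_euler('xyz',s['eef_rot'],degrees=True).as_matrix()
    print('tcp',np.round(s['tcp_pos'],4),'rot',np.round(s['eef_rot'],2),'shift cm',(100*M.T@(np.array(p)-s['tcp_pos'])).round(2))
E
python3 - <<'E'
from h import *
z=np.load('top0.npz');K,T=z['K'],z['T']
for n,u,v,h in(('um',277.1,130.7,.12),('lm',280.8,139.3,.062),('cap',272.2,111.5,.131)): print(n,plane(K,T,u,v,h).round(4))
c,D,K,T=cap('wrist'); print(T.round(3)); print(r.capture('wrist')['hand_eye'].round(3),K)
to([.478,-.383,.25])
E
```

```text
um [ 0.6728 -0.1229  0.12  ]
lm [ 0.6722 -0.1246  0.062 ]
cap [ 0.7163 -0.1121  0.131 ]
[[-0.443  0.866  0.232  0.236]
 [ 0.897  0.427  0.117 -0.636]
 [ 0.002  0.26  -0.966  0.384]
 [ 0.     0.     0.     1.   ]]
[[-0.    -0.966 -0.26   0.07 ]
 [ 1.    -0.     0.     0.   ]
 [-0.    -0.26   0.966 -0.133]
 [ 0.     0.     0.     1.   ]] [[320.03081011   0.         321.26265341]
 [  0.         320.03081011 193.69486126]
 [  0.           0.           1.        ]]
tcp [ 0.2988 -0.605   0.251 ] rot [ 179.94   -0.   -153.72] shift cm [-25.9   11.97   0.11]
```

```bash
python3 -m crank '[[[0,0,0],[-3.2,1.5,0],-1],[[0,0,0],[-3.2,1.5,0],-1],[[0,0,0],[-3.2,1.5,0],-1],[[0,0,0],[-3.2,1.5,0],-1],[[0,0,0],[-3.2,1.5,0],-1],[[0,0,0],[-3.2,1.5,0],-1],[[0,0,0],[-3.2,1.5,0],-1],[[0,0,0],[-3.4,1.5,0],-1]]'; python3 -m crank '[[[0,0,0],[0,0,0],-1],[[0,0,0],[0,0,0],-1]]' | tail -5
python3 - <<'E'
from h import *
to([.478,-.383,.25])
c,D,K,T=cap('wrist'); cv2.imwrite('pics/w1.png',c[...,::-1]); np.savez('w1.npz',c=c,D=D,K=K,T=T)
P=cloud(D,K,T); Q=P[D>0]
for lo,hi in((.118,.128),(.14,.165),(.165,.18)):
    m=(Q[:,2]>lo)&(Q[:,2]<hi)&(abs(Q[:,0]-.45)<.06)&(abs(Q[:,1]+.38)<.03); q=Q[m]
    if len(q): print(lo,len(q),np.median(q,0).round(4),q.min(0).round(4),q.max(0).round(4))
E
```

```text
time_s: 1.0
tcp_pos: [0.4777, -0.3821, 0.2515]
eef_rot: [180.0, -0.0, -153.7]
contact_force: [1.1, 0.2, 0.2]
gripper_width: 0.0876
gripper_force: 0.0
tcp_pos: [0.4775, -0.3826, 0.2514]
eef_rot: [180.0, -0.0, -153.6]
contact_force: [-0.3, -0.4, 0.4]
gripper_width: 0.0877
gripper_force: 0.0
tcp [ 0.4775 -0.3826  0.2514] rot [ 1.7998e+02 -1.0000e-02 -1.5360e+02] shift cm [-0.02 -0.06  0.14]
0.118 397 [ 0.4199 -0.3798  0.122 ] [ 0.4111 -0.3879  0.1181] [ 0.4789 -0.3706  0.126 ]
0.14 177 [ 0.472  -0.3869  0.1538] [ 0.4703 -0.3918  0.1412] [ 0.4827 -0.3745  0.165 ]
0.165 532 [ 0.4784 -0.3833  0.1718] [ 0.4705 -0.3918  0.1651] [ 0.4883 -0.3744  0.1744]
```

View pics/w1.png

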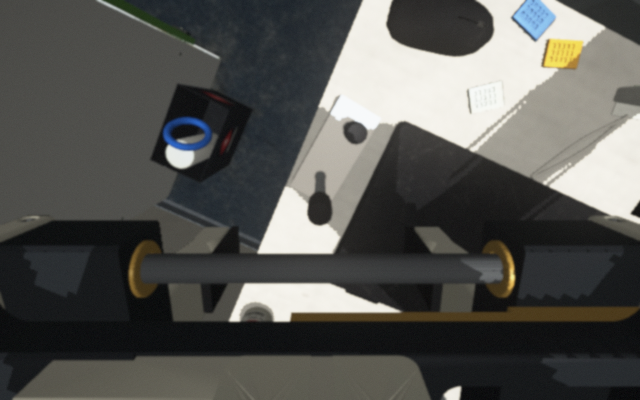

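The wrist view shows the long knob at about (319,208), central between the open fingers, with the short knob at (354,132). Depth puts the long knob at (0.479, -0.383).

```bash
python3 -m crank '[[[0,0,0],[-0.15,0,2.5],-1],[[0,0,0],[0,0,2.5],-1],[[0,0,0],[0,0,2],-1],[[0,0,0],[0,0,1.9],-1],[[0,0,0],[0,0,0],-1],[[0,0,0],[0,0,0],-1]]' 30
python3 -m crank '[[[0,0,0],[0,0,0],1],[[0,0,0],[0,0,0],1],[[0,0,0],[0,0,0],1],[[0,0,0],[0,0,0],1],[[0,0,0],[0,0,0],1],[[0,0,0],[0,0,0],1],[[0,0,0],[0,0,0],1],[[0,0,0],[0,0,0],1]]' 30
```

```text
time_s: 1.85
tcp_pos: [0.4779, -0.3835, 0.1628]
eef_rot: [180.0, -0.0, -153.8]
contact_force: [-0.2, 0.7, 0.7]
gripper_width: 0.0875
gripper_force: 0.0
time_s: 2.65
tcp_pos: [0.4785, -0.3826, 0.1625]
eef_rot: [180.0, -0.0, -153.7]
contact_force: [0.2, -0.5, 0.9]
gripper_width: 0.0291
gripper_force: 0.0
```

```bash
python3 -m crank '[[[0,0,0],[0,0,0],1],[[0,0,0],[0,0,0],1],[[0,0,0],[0,0,0],1],[[0,0,0],[0,0,0],1],[[0,0,0],[0,0,0],1],[[0,0,0],[0,0,0],1]]' 30
python3 -m crank '[[[0,0,0],[0,0,-1],1],[[0,0,0],[0,0,-2],1],[[0,0,0],[0,0,-2],1],[[0,0,0],[0,0,-2],1],[[0,0,0],[0,0,-2],1],[[0,0,0],[0,0,-2],1],[[0,0,0],[0,0,-2],1],[[0,0,0],[0,0,-2],1]]'
python3 - <<'E'
from h import *
to([.6725,-.1237,.312])
E
```

```text
time_s: 3.25
tcp_pos: [0.4784, -0.3827, 0.1625]
eef_rot: [180.0, 0.0, -153.7]
contact_force: [0.6, -1.0, -0.2]
gripper_width: 0.0173
gripper_force: 30.0
time_s: 4.05
tcp_pos: [0.4781, -0.3825, 0.3141]
eef_rot: [-180.0, 0.0, -153.7]
contact_force: [0.4, 0.0, -1.3]
gripper_width: 0.0172
gripper_force: 30.0
tcp [ 0.4781 -0.3825  0.3141] rot [-1.8000e+02  1.0000e-02 -1.5371e+02] shift cm [-28.89  14.6    0.22]
```

```bash
python3 -m crank '[[[0,0,0],[-2.9,1.4,0],1],[[0,0,0],[-3.8,1.9,0],1],[[0,0,0],[-4,2,0],1],[[0,0,0],[-4,2,0],1],[[0,0,0],[-4,2,0],1],[[0,0,0],[-4,2,0],1],[[0,0,0],[-3.4,1.8,0],1],[[0,0,0],[-2.8,1.5,0],1]]'; python3 -m crank '[[[0,0,0],[0,0,0],1],[[0,0,0],[0,0,0],1],[[0,0,0],[0,0,0],1],[[0,0,0],[0,0,0],1]]' 
python3 - <<'E'
from h import *
to([.6725,-.1237,.312])
ims=[]
for n,(u0,v0,w,h) in dict(top=(230,60,80,110),side=(245,70,80,150)).items():
    c,D,K,T=cap(n); np.savez(f'{n}2.npz',c=c,D=D,K=K,T=T)
    ims.append(cv2.resize(c[v0:v0+h,u0:u0+w],(w*4,h*4),interpolation=cv2.INTER_CUBIC))
c,D,K,T=cap('wrist'); np.savez('w2.npz',c=c,D=D,K=K,T=T)
H=600
ims=[cv2.copyMakeBorder(i,0,H-i.shape[0],0,0,cv2.BORDER_CONSTANT) for i in ims]
cv2.imwrite('pics/c2.png',np.hstack(ims)[...,::-1]); cv2.imwrite('pics/w2.png',c[...,::-1])
E
```

```text
time_s: 4.85
tcp_pos: [0.6737, -0.1217, 0.313]
eef_rot: [180.0, -0.0, -153.7]
contact_force: [0.6, -0.0, -0.8]
gripper_width: 0.0173
gripper_force: 30.0
time_s: 5.25
tcp_pos: [0.6723, -0.1247, 0.3131]
eef_rot: [-180.0, 0.0, -153.8]
contact_force: [0.1, 0.3, -0.5]
gripper_width: 0.0175
gripper_force: 30.0
tcp [ 0.6723 -0.1247  0.3131] rot [-1.7999e+02  2.0000e-02 -1.5377e+02] shift cm [-0.06  0.08  0.11]
```

View pics/c2.png

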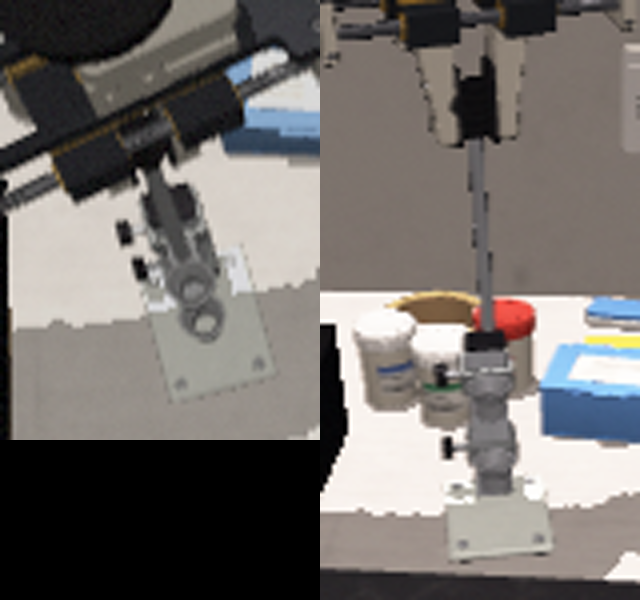

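View pics/w2.png

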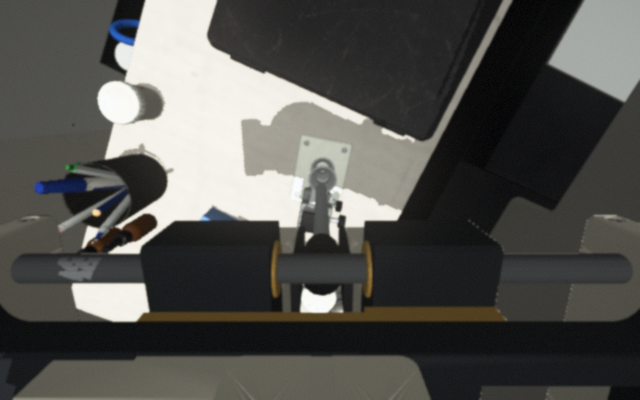

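The rod is held in the fingers above the stand. In the side crop its shaft runs from (476,140) to (487,333), close to vertical. The wrist view shows the tip near the mouth at about (321,172). Next I'll measure the rod axis and the bushing centres from depth.

```bash
python3 - <<'E'
from h import *
def circ(q):
    A=np.c_[2*q,np.ones(len(q))]; s=np.linalg.lstsq(A,(q**2).sum(1),rcond=None)[0]; return s[:2],np.sqrt(s[2]+s[:2]@s[:2])
for n in('side2','top2','w2','side0','top0'):
    z=np.load(n+'.npz'); P=cloud(z['D'],z['K'],z['T']); cam=z['T'][:3,3]
    ok=(z['D']>0)&(np.hypot(P[...,0]-.6725,P[...,1]+.1237)<.02); Q=P[ok]
    for lo,hi in((.165,.185),(.185,.21),(.21,.235),(.235,.265)):
        q=Q[(Q[:,2]>lo)&(Q[:,2]<hi)]
        if len(q)>5:
            m=np.median(q,0); d=m-cam; d[2]=0; d/=np.linalg.norm(d); print(n,'shaft',len(q),(m+d*.004).round(4))
    for lo,hi in((.1165,.1225),(.0585,.0645)):
        q=Q[(Q[:,2]>lo)&(Q[:,2]<hi)&(np.hypot(Q[:,0]-.6725,Q[:,1]+.1237)<.017)]
        if len(q)>8: c,rr=circ(q[:,:2]); print(n,'rim',lo,len(q),c.round(4),rr.round(4),'bbox',((q.min(0)+q.max(0))/2).round(4)[:2],np.ptp(q,axis=0)[:2].round(4))
# lowest tip in wrist/side
ims=[]
z=np.load('w2.npz'); i=cv2.resize(z['c'][120:250,270:380],None,fx=4.5,fy=4.5,interpolation=cv2.INTER_CUBIC); cv2.imwrite('pics/c3.png',i[...,::-1])
E
```

```text
side2 shaft 26 [ 0.6734 -0.1246  0.1738]
side2 shaft 36 [ 0.6734 -0.1243  0.1972]
side2 shaft 35 [ 0.6731 -0.1243  0.2224]
side2 shaft 47 [ 0.6734 -0.1242  0.2499]
side2 rim 0.1165 36 [ 0.6721 -0.1229] 0.0128 bbox [ 0.6718 -0.1231] [0.0266 0.0279]
side2 rim 0.0585 36 [ 0.6725 -0.1232] 0.0132 bbox [ 0.6729 -0.1224] [0.0325 0.0281]
top2 shaft 14 [ 0.6731 -0.125   0.1765]
top2 shaft 21 [ 0.6728 -0.1243  0.197 ]
top2 shaft 23 [ 0.6733 -0.1246  0.2247]
top2 shaft 32 [ 0.6731 -0.1247  0.2483]
top2 rim 0.1165 60 [ 0.6735 -0.1229] 0.0127 bbox [ 0.6731 -0.1227] [0.0268 0.0285]
top2 rim 0.0585 34 [ 0.6736 -0.1224] 0.0129 bbox [ 0.6734 -0.1214] [0.0276 0.0278]
w2 shaft 57 [ 0.6728 -0.1246  0.1754]
w2 shaft 94 [ 0.6729 -0.1245  0.1986]
w2 shaft 127 [ 0.6728 -0.1246  0.2238]
w2 shaft 223 [ 0.6728 -0.1245  0.2516]
w2 rim 0.1165 254 [ 0.6734 -0.1225] 0.0129 bbox [ 0.6735 -0.1225] [0.029  0.0296]
w2 rim 0.0585 167 [ 0.6732 -0.1226] 0.0128 bbox [ 0.6735 -0.1231] [0.0288 0.0285]
side0 rim 0.1165 37 [ 0.6725 -0.1232] 0.013 bbox [ 0.673  -0.1235] [0.0286 0.0271]
side0 rim 0.0585 36 [ 0.6726 -0.1229] 0.0131 bbox [ 0.6733 -0.1228] [0.0303 0.0276]
top0 rim 0.1165 57 [ 0.6733 -0.1229] 0.0128 bbox [ 0.6735 -0.1227] [0.0279 0.0284]
top0 rim 0.0585 38 [ 0.6732 -0.1225] 0.0128 bbox [ 0.6731 -0.1213] [0.0274 0.0277]
```

View pics/c3.png

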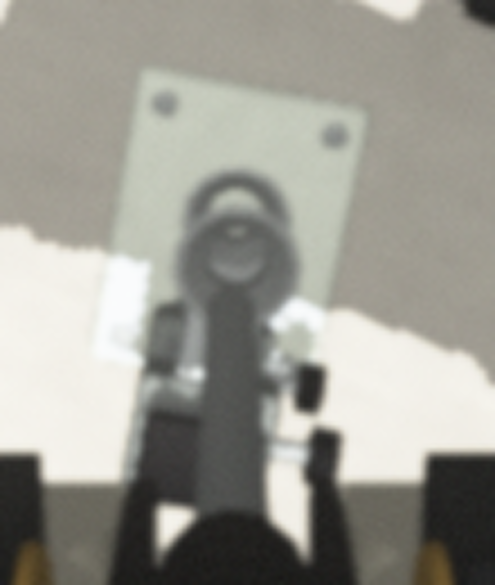

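The rod is vertical at (0.6731, -0.1246) and the bushing axis is at (0.6731, -0.1227). That needs a shift of 1.9 mm in +y, then the descent.

```bash
python3 -m crank '[[[0,0,0],[-0.08,0.17,0],1],[[0,0,0],[0,0,0],1],[[0,0,0],[0,0,1.2],1],[[0,0,0],[0,0,1.2],1],[[0,0,0],[0,0,1.2],1],[[0,0,0],[0,0,0.9],1],[[0,0,0],[0,0,0.5],1],[[0,0,0],[0,0,0],1]]'
python3 -m crank '[[[0,0,0],[0,0,0.5],1],[[0,0,0],[0,0,0.5],1],[[0,0,0],[0,0,0.5],1],[[0,0,0],[0,0,0.5],1],[[0,0,0],[0,0,0.3],1],[[0,0,0],[0,0,0],1]]'
```

```text
time_s: 6.2
tcp_pos: [0.6725, -0.1219, 0.2613]
eef_rot: [180.0, -0.1, -153.7]
contact_force: [0.1, 0.1, -1.3]
gripper_width: 0.0174
gripper_force: 30.0
time_s: 6.8
tcp_pos: [0.6726, -0.1219, 0.2389]
eef_rot: [180.0, -0.1, -153.7]
contact_force: [-0.2, -0.2, -1.4]
gripper_width: 0.0172
gripper_force: 30.0
```

```bash
python3 -m crank '[[[0,0,0],[0.03,-0.06,0.3],1],[[0,0,0],[0,0,0.8],1],[[0,0,0],[0,0,0.8],1],[[0,0,0],[0,0,0.5],1],[[0,0,0],[0,0,0.5],1],[[0,0,0],[0,0,0.5],1],[[0,0,0],[0,0,0.5],1],[[0,0,0],[0,0,0],1]]'
python3 -m crank '[[[0,0,0],[0,0,0.5],1],[[0,0,0],[0,0,0.5],1],[[0,0,0],[0,0,0.5],1],[[0,0,0],[0,0,0.4],1],[[0,0,0],[0,0,0.4],1],[[0,0,0],[0,0,0],1],[[0,0,0],[0,0,0],1],[[0,0,0],[0,0,0],1]]'
```

```text
time_s: 7.6
tcp_pos: [0.6725, -0.1225, 0.1996]
eef_rot: [180.0, -0.1, -153.7]
contact_force: [-0.2, -0.5, -1.5]
gripper_width: 0.0174
gripper_force: 30.0
time_s: 8.4
tcp_pos: [0.673, -0.1226, 0.1778]
eef_rot: [-180.0, 0.0, -153.7]
contact_force: [0.5, -0.1, -1.0]
gripper_width: 0.0172
gripper_force: 30.0
```

```bash
python3 - <<'E'
from h import *
s=r.get_state(); print(s['tcp_pos'],np.abs(s['qd']).max(),s['gripper_force'],s['contact_force'])
c,D,K,T=cap('side'); P=cloud(D,K,T); cam=T[:3,3]
ok=(D>0)&(np.hypot(P[...,0]-.673,P[...,1]+.1227)<.012); Q=P[ok]
for lo,hi in((.01,.04),(.122,.14),(.14,.152),(.155,.17)):
    q=Q[(Q[:,2]>lo)&(Q[:,2]<hi)]
    if len(q): m=np.median(q,0); print(lo,len(q),m.round(4),q[:,2].min().round(4),q[:,2].max().round(4))
cv2.imwrite('pics/c4.png',cv2.resize(c[100:220,240:330],None,fx=5,fy=5,interpolation=cv2.INTER_CUBIC)[...,::-1])
E
```

```text
[ 0.67297999 -0.12259702  0.17780355] 0.12575293348035238 29.999891398474574 [ 0.5260113  -0.13233409 -0.96204416]
0.01 30 [ 0.671  -0.122   0.0116] 0.01 0.0397
0.122 23 [ 0.6694 -0.1233  0.1314] 0.1234 0.1399
0.14 13 [ 0.6694 -0.1231  0.1464] 0.1424 0.1503
0.155 27 [ 0.6661 -0.1256  0.1615] 0.1553 0.1676
```

View pics/c4.png

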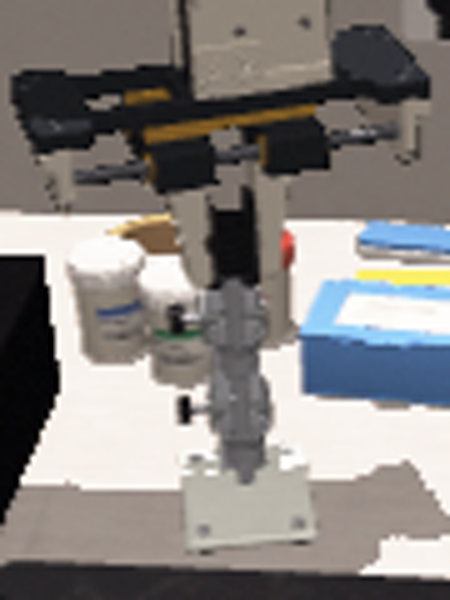

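The rod runs through both bushings, and its tip shows below the lower one at about (245,475), clear of the plate. It is centred and gripped with 30 N, with no contact load, so I'm handing it in.

```bash
python3 -c "
from plant import r
print(r.close_job())"
```

```text
the job is handed in; nothing more can be done
None
```

I threaded the long rod through both bushings and handed the job in at about 8.5 s, still gripped at 30 N and at rest. By my measurements its tip is about 14 mm below the lower bushing; the hand-in returned no verdict.

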